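# Brace a screw tub and unscrew its cap

### The arm

A 6-joint arm with a two-finger parallel gripper is mounted at the origin on the work surface. World frame = base frame: x ahead of the robot, y to its left, z up, the work surface at z = 0. Lengths are in m, angles in rad, forces in N, time in s.
With the tool pointing down it reaches from about 0.375 to 0.975 m from the base axis. Payload 3.8 kg.
Tool frame: the origin (TCP) lies on the centre line of the jaws, within the pads' length; the fingertips stand 17 mm ahead of it and the grasp point (between the pads) lies 2 mm behind it (bot.tip_extent is the distance from the TCP to the fingertips, in m); z points along the fingers, y is the line along which they close (so a half turn about z gives the same grasp; the last joint's range is limited). The gripper opens to 85 mm and grips with 20 to 120 N. Pads are 22 mm wide; open, the fingers measure 114 mm over their backs; the gripper's body (76 mm by 85 mm) begins 54 mm behind the grasp point. The pads swing forward as they close: fully open they stand 13 mm farther back than shut.
Start: joints at [-1.143, 0.264, 1.604, -0, 1.274, -0.037], TCP at [0.303, -0.603, 0.248] pointing down, gripper open.
Joint ranges: [-2.63, 2.63], [-0.94, 2.18], [0.31, 2.57], [-1.31, 4.45], [0, 2.66], [-2.55, 2.55]. Speed limits (rad/s): [2.57, 2.57, 3.14, 3.14, 3.14, 3.14].

### API

Orientations are given as a rotation vector (axis times angle).
In Python, from workcell import readout, read_camera, finish_job, bot gives the robot as it stands.
- The arm moves only by the tool jog_arm, never from a script. Its argument "deltas" is one flat list of numbers, 7 for each row, row after row: the shift along the tool's x, y, z in m, then the turn, a rotation vector about the tool's x, y, z in degrees, then the gripper command: -1 is shut, 1 is fully open, values between are in proportion. A call has 1 to 8 rows; each row is the pose to reach, as a shift and turn from the pose commanded when the call began, along the tool's axes at that moment; what a row does not reach only later rows make up. A row lasts 1/10 s, in which the tool goes at most 50 mm and 8.59 degrees, less where a joint would pass 70% of its speed; a pose out of reach is approached as far as the arm can. A call with a gripper value outside its range is refused whole. The fingers move at their own pace and stop on an object; "squeeze" is the grip in N (left out, the last holds). Time passes only in rows, so rows that repeat a pose let the fingers close. It gives the time, the measured TCP pose, the force, the opening and the grip force at its end, in the units of the state.
- readout.read_state(): the state, without advancing time (a new reading comes with each control period).
- read_camera(name): name is "scene" or "top" or "wrist"; returns a dict with "color" (400x640x3 uint8, blue, green, red), "fx", "fy", "cx", "cy" (pixels), "origin" and "attitude" of the camera in the world. Camera axes: x right, y down, z forward; pixel columns grow to the right and rows downward; lengths in m; the calibration is good to about 2 mm. A picture is of the moment at which its call begins. There is no depth.
- finish_job(): hands the job in; it is judged then, once.
The state is a dict: "time": time; "q": joint angles; "joint_vel": joint speeds; "joint_torque": joint torques, N m; "tool_pos": TCP position; "tcp_rot": TCP orientation; "wrist_force": force on the tool from outside, world axes, zero at the start; "torque": the same for the moment, N m; "width": opening from 0.0 (shut) to 1.0 (fully open); "grip_force": force on a finger pad.
Only numpy, scipy, OpenCV 4.12 (cv2) and the standard library are available. Lean on these libraries where they do the work, as an engineer would, in place of code of your own. Each camera call takes 0.05 s, during which the arm holds its last target. There are 200 camera calls.

### The job

Lift the closed white screw tub by its side handle and set its square foot fully down in the square wooden batten frame on the board, so that it cannot turn. Then unscrew the tight black cap anticlockwise until its threads let go, raise it straight up and finish still holding it level, 2 to 3 cm above where it sat, with the tub left standing in the frame. Leave all the other things where they lie.

Things in the scene. Friction and masses are not known exactly. Their poses are not given: they have to be found in the camera images.
- tub: Loose square white plastic screw tub, 0.30 kg, foot and body 72 x 72 mm, body 58 mm high (flat shoulder at 58 mm), with a round neck under a black cap; closed, it is 94 mm high. Origin at the centre of its underside, z up, sides along its own x and y; the handle sticks out from its +x side.
- handle: The tub's rigid D-shaped side loop, 12 mm thick (along the tub's y) all round. Origin at the middle of its top bar, to be pinched from above on its two flat sides: 70 mm from the tub's axis along its +x, 51 mm above its underside. The bar is 14 mm high (top at 58 mm) and runs from the wall at 36 mm to 93 mm out; the loop reaches down to 28 mm above the underside. Axes as the tub's.
- cap: Round black ribbed screw cap on the tub, 40 g, 58 mm in diameter, 31 mm high. Origin at its centre, half-way up, on the tub's axis; closed, 78.5 mm above the tub's underside, its lower edge 5 mm above the shoulder. A springy seal presses it up with about 20 N, so it is tight (0.1 to 0.4 N m), and the tub turns with it unless braced. At the start its yaw is 0 to 0.25 rad more than the tub's.
- neck (a point): Top of the tub's round neck, under the cap, 86 mm above the underside; axes as the tub's. Turned anticlockwise seen from above, the cap's threads let go once its yaw is about 1.0 rad more than the tub's, and stay free up to about 2.2 rad more; the cap is then pushed up 4 mm if free to rise, and lifts straight off. Clockwise it is blocked. In the frame the tub itself yields about 0.1 rad before it is braced.
- frame: Fixed square frame of four birch battens on the board, open above; recess 80 x 80 mm (4 mm to spare on each side of the tub's foot), battens 14 mm wide and 22 mm high. The recess floor is the board itself, at z = 0. Origin at the recess centre on the board, recess sides along its own x and y. The tub fits in any of the four quarter turns; its handle passes above the battens.
- square: silver aluminium carpenter's square lying flat, 5 mm thick: blade 260 x 30 along its own y, tongue 160 long in -x at the +y end; origin under the middle of the blade. A bystander: leave it where it lies.
- bowl: round black plastic magnetic parts bowl, 130 mm wide, 34 mm high; origin under its centre. A bystander: leave it where it lies.
- driver: ratchet driver with a press-button release, lying, 205 mm long along its own x, 31 mm high; origin on the board under the front end of its grip. A bystander: leave it where it lies.
- bracket_a: steel L-bracket, foot 50 x 20 mm, its other leg standing 24 mm high; origin under the middle of the foot. A bystander: leave it where it lies.
- bracket_b: steel L-bracket like bracket_a. A bystander: leave it where it lies.
- bracket_c: steel L-bracket like bracket_a. A bystander: leave it where it lies.
- tray: hard silicone screw tray, 100 x 160 x 20 mm; origin under its centre. A bystander: leave it where it lies.
Things that resemble listed ones, but are neither listed nor needed, are in the scene too. Of the things like the tub, leave any that is blue; of the rest the smaller one is meant.

How it is judged:
On the way, in this order (a step that is already met when the one before it is completed fails the run):
1. the tub, cap still on, is lifted clear by its handle (height (world z) of tub above 0.026 m and contact force between the fingers and handle above 1 N and z of cap in the frame of tub below 0.082 m), for 0.1 s.
2. the tub stands fully down in the frame, its cap still on (height (world z) of tub below 0.004 m and horizontal distance between tub and frame below 0.012 m and angle between tub's own z axis and vertical below 0.07 rad and z of cap in the frame of tub below 0.082 m), for 0.2 s.
At the end, for the whole second after the job is handed in: Tub upright and down in the frame (within 4 mm of the board, 12 mm of its centre, tilt under 0.07 rad); cap held by the fingers, not touching the tub, at rest, level within 0.2 rad, within 18 mm of the tub axis, 12 to 45 mm above its closed place (height (world z) of tub below 0.004 m and horizontal distance between tub and frame below 0.012 m and angle between tub's own z axis and vertical below 0.07 rad and z of cap in the frame of tub between 0.0905 and 0.1235 m and horizontal distance between cap and tub below 0.018 m and angle between cap's own z axis and vertical below 0.2 rad and contact force between the fingers and cap above 1 N and contact force between cap and tub below 0.1 N and linear speed of cap below 0.03 m/s); the arm keeps its last pose, push and grip.
It fails at once if a bystander is shifted by more than 30 mm (distance of any of square, bowl, driver, bracket_a, bracket_b, bracket_c, tray from where it was at the start of the episode above 0.03 m).
It also fails if it takes over 54 s, if anything falls off the work surface, if the arm or the gripper's body presses on something with over 40 N, if the wrist force passes 120 N, or if a joint passes its speed limit or range.

## Working session

There is one attempt and no reset: what is moved stays moved. The work goes in short steps, Python scripts to look and compute and a tool call to move; the robot and the scene stay as the last step left them, time stands still between calls to the robot, and variables do not carry over. Pictures are saved under pics/ and viewed, at most 10 in all, crops included, and the job is handed in when it is done.

Besides the shell and the picture viewer there is one more tool, called after "Call:" as name(argument=value, ...) on one line, values as JSON. jog_arm: Moves the arm, as the interface text tells. Its arguments: {"type":"object","properties":{"deltas":{"type":"array"},"squeeze":{"type":"number"}},"required":["deltas"]}

```bash
mkdir -p pics; cat > h.py <<'E'
import numpy as np, cv2
from scipy.spatial.transform import Rotation as R
from workcell import readout, read_camera, finish_job, bot
def att(c):
    a=np.array(c["attitude"],float)
    return a if a.shape==(3,3) else R.from_rotvec(a).as_matrix() if a.size==3 else R.from_quat(a).as_matrix()
def ray(c,u,v):
    d=att(c)@np.array([(u-c["cx"])/c["fx"],(v-c["cy"])/c["fy"],1]); return np.array(c["origin"]),d
def at_z(c,u,v,z):
    o,d=ray(c,u,v); return o+d*(z-o[2])/d[2]
def proj(c,p):
    q=att(c).T@(np.array(p)-c["origin"]); return q[0]/q[2]*c["fx"]+c["cx"],q[1]/q[2]*c["fy"]+c["cy"]
def tri(views): # [(c,u,v),...]
    A=0;b=0
    for c,u,v in views:
        o,d=ray(c,u,v); d/=np.linalg.norm(d); P=np.eye(3)-np.outer(d,d); A=A+P; b=b+P@o
    return np.linalg.solve(A,b)
def save(c,n): cv2.imwrite(f"pics/{n}.png",c["color"])
E
python3 - <<'E'
from h import *
s=readout.read_state(); print(s)
for n in("scene","top"):
    c=read_camera(n); save(c,n+"0"); print(n,c["origin"],c["attitude"],c["fx"],c["cx"],c["cy"])
    import pickle; pickle.dump(c,open(n+"0.pkl","wb"))
E
```

```text
{'time': 0.0, 'q': array([-1.14287565e+00,  2.64749951e-01,  1.60539068e+00, -1.36369638e-05,
        1.27367720e+00, -3.68769050e-02]), 'joint_vel': array([-0.00161312,  0.00016426, -0.00155539, -0.00105335, -0.00086052,
        0.00036463]), 'joint_torque': array([ 2.24938030e-04, -5.15109730e+01, -3.67316937e+01,  6.54136738e-05,
        1.28082640e-02,  1.45983552e-05]), 'tool_pos': array([ 0.30228355, -0.60275485,  0.24695512]), 'tcp_rot': array([-3.05501319e+00, -7.23051988e-01,  6.98662301e-04]), 'wrist_force': array([-0.61725838,  0.13070513,  0.21947425]), 'torque': array([ 0.0614321 ,  0.02786126, -0.03147615]), 'grip_force': 0.0, 'width': 1.000004258323638}
scene [ 1.36382717 -0.47258446  0.78609573] [-1.95358872 -1.14862168  0.55064461] 408.7439979333675 320.0191910737156 196.09407706167323
top [0.43038136 0.02398365 1.07504159] [-2.17421961  2.1366053  -0.14360077] 403.8710493856259 312.4886965628058 195.4692910459402
```

View pics/top0.png

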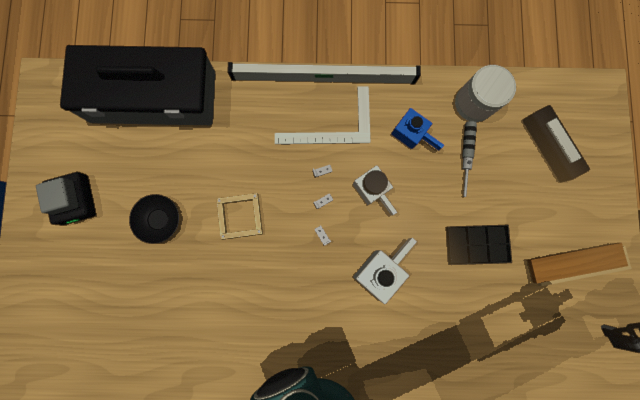

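View pics/scene0.png

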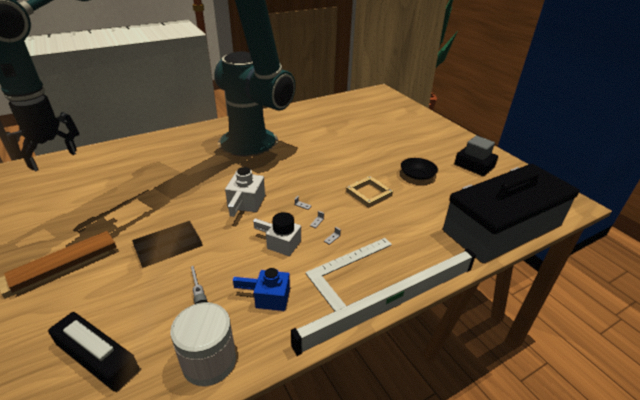

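Top view: the target tub (smaller white) has its cap at (375,182) and its handle running to (394,212). The frame is centred at about (240,216). The larger white tub is at (383,278) and the blue one at (413,127). The scene view agrees: target cap at (284,221), handle end at (257,224).

```bash
python3 - <<'E'
from h import *
import pickle
t,s=[pickle.load(open(n+"0.pkl","rb")) for n in("top","scene")]
print("cap",tri([(t,375.5,181.5),(s,284,219)]))
cap=at_z(t,375.5,181.5,.094); he=at_z(t,394,212,.058); print(cap,he,np.degrees(np.arctan2(*(he-cap)[1::-1])))
f=[at_z(t,*p,.022) for p in((218,198),(258,194),(263,236),(222,240))]
print("frame",np.mean(f,0),[np.degrees(np.arctan2(*(f[(i+1)%4]-f[i])[1::-1])) for i in range(4)],[np.linalg.norm(f[(i+1)%4]-f[i]) for i in range(4)])
print("frame c tri",tri([(t,240.3,216.5),(s,370,191)]))
st=readout.read_state(); r=R.from_rotvec(st["tcp_rot"]);print(r.as_matrix().round(3))
w=read_camera("wrist"); print(w["origin"],w["attitude"],r.as_matrix().T@(w["origin"]-st["tool_pos"]),(r.inv()*R.from_matrix(att(w))).as_rotvec(),w["fx"])
E
```

```text
cap [ 0.59820832 -0.13059838  0.08945177]
[ 0.59620445 -0.13235158  0.094     ] [ 0.52498604 -0.18464515  0.058     ] -143.71126353019983
frame [0.50856914 0.20957984 0.022     ] [np.float64(-83.20939146172105), np.float64(-171.30315560793437), np.float64(96.54983469526503), np.float64(8.095394955226457)] [np.float64(0.10529496126360582), np.float64(0.11093423335278646), np.float64(0.10647087971701377), np.float64(0.11045406122171218)]
frame c tri [0.51295843 0.21591121 0.00828977]
[[ 0.894  0.448 -0.001]
 [ 0.448 -0.894  0.002]
 [ 0.    -0.002 -1.   ]]
[ 0.36929772 -0.57064765  0.37302449] [ 2.45317667 -1.51144375 -0.22963412] [ 0.07434796  0.00102063 -0.12596767] [-0.2326176  -0.23353676  1.55684413] 297.67056527855374
```

Call:
jog_arm(deltas=[0.406, -0.277, 0.03, 0, 0, -9.7, 1, 0.406, -0.277, 0.03, 0, 0, -9.7, 1, 0.406, -0.277, 0.03, 0, 0, -9.7, 1, 0.406, -0.277, 0.03, 0, 0, -9.7, 1, 0.406, -0.277, 0.03, 0, 0, -9.7, 1, 0.406, -0.277, 0.03, 0, 0, -9.7, 1, 0.406, -0.277, 0.03, 0, 0, -9.7, 1, 0.406, -0.277, 0.03, 0, 0, -9.7, 1])

```text
time: 0.95
tool_pos: [0.4969, -0.2524, 0.2236]
tcp_rot: [-2.985, -0.979, 0.0]
wrist_force: [0.3, -0.8, -0.7]
width: 1.001
grip_force: 0.0
```

```bash
cat >> h.py <<'E'
def go(p,yaw):
    "row for TCP at p, tool down, tool-x heading yaw (deg)"
    s=readout.read_state(); r=R.from_rotvec(s["tcp_rot"]); y=np.radians(yaw)
    t=R.from_matrix(np.array([[np.cos(y),np.sin(y),0],[np.sin(y),-np.cos(y),0],[0,0,-1]]))
    print("t",round(s["time"],2),"pos",s["tool_pos"].round(4),"q",s["q"].round(2),"w",round(s["width"],3),"F",s["wrist_force"].round(1),"row",r.inv().apply(np.array(p)-s["tool_pos"]).round(4),np.degrees((r.inv()*t).as_rotvec()).round(2))
E
python3 -c "
from h import *
go((.541,-.173,.2),36.3)"
```

```text
t 0.95 pos [ 0.4969 -0.2524  0.2236] q [-0.51  0.06  1.89  0.    1.2   0.42] w 1.001 F [ 0.3 -0.8 -0.7] row [ 0.0825 -0.0379  0.0236] [-0.    0.    0.02]
```

Call:
jog_arm(deltas=[0.041, -0.019, 0.012, 0, 0, 0, 1, 0.08, -0.037, 0.022, 0, 0, 0, 1, 0.08, -0.037, 0.022, 0, 0, 0, 1, 0.08, -0.037, 0.022, 0, 0, 0, 1])

```text
time: 1.35
tool_pos: [0.5389, -0.1761, 0.2012]
tcp_rot: [-2.983, -0.984, 0.002]
wrist_force: [-0.5, 0.3, 0.2]
width: 0.998
grip_force: 0.0
```

```bash
python3 - <<'E'
from h import *
import pickle
w=read_camera("wrist"); save(w,"w1"); pickle.dump(w,open("w1.pkl","wb")); go((.541,-.173,.2),36.3)
for p in((.597,-.132,.094),(.541,-.173,.058)): print(proj(w,p))
E
```

```text
t 1.4 pos [ 0.5388 -0.1772  0.2017] q [-0.36  0.1   1.89 -0.    1.16  0.57] w 1.006 F [0.4 0.4 1.3] row [ 0.0042 -0.0021  0.0017] [-0.01  0.05  0.09]
(np.float64(318.3244131071573), np.float64(105.25375065784608))
(np.float64(318.35936851491186), np.float64(182.6255512430082))
```

View pics/w1.png

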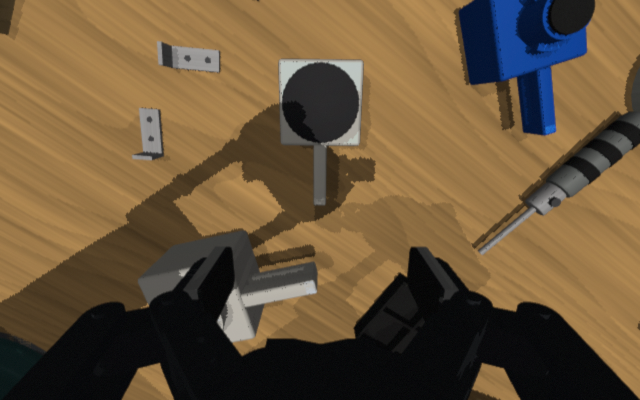

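The wrist view has the cap centre at (320,102) and the handle running straight down column 320, rows 145–205. That is within about 2 px of the prediction. The big tub's handle tip is near (315,285).

```bash
python3 - <<'E'
from h import *
import pickle
w=pickle.load(open("w1.pkl","rb")); t,s=[pickle.load(open(n+"0.pkl","rb")) for n in("top","scene")]
cap=at_z(w,319.5,102,.094); he=at_z(w,320,205,.058); hs=at_z(w,320,150,.058)
print(cap,he,hs,np.degrees(np.arctan2(*(hs-he)[1::-1])),np.linalg.norm((he-cap)[:2]))
print("cap tri",tri([(w,319.5,102),(t,375.5,181.5),(s,284,219)]),"handle end tri",tri([(w,320,205),(t,394,212.5)]),tri([(w,320,205),(s,256.5,224)]))
print("bigh",at_z(w,318,280,.07),at_z(t,414,241,.07))
sh=[at_z(w,*p,.058)[:2] for p in((280,60),(362,60),(280,145),(361,145))]; print(np.mean(sh,0),[np.degrees(np.arctan2(*(sh[i]-sh[j])[::-1])) for i,j in((0,2),(1,3),(0,1),(2,3))])
yw=np.radians(36.3); hp=cap[:2]-.07*np.array([np.cos(yw),np.sin(yw)]); print(hp); go((*hp,.049),36.3)
E
```

```text
[ 0.59939699 -0.13132238  0.094     ] [ 0.52416404 -0.1873813   0.058     ] [ 0.56639014 -0.15609417  0.058     ] 36.53632823536359 0.09382216572437563
cap tri [ 0.59874743 -0.13089147  0.08971268] handle end tri [ 0.52386118 -0.18628993  0.05661689] [ 0.52354316 -0.18531235  0.0405852 ]
bigh [ 0.46322744 -0.23011612  0.07      ] [ 0.45269309 -0.23108384  0.07      ]
[ 0.59858161 -0.13302721] [np.float64(34.27571911124356), np.float64(38.17579066879322), np.float64(126.54607827574272), np.float64(126.5754657668539)]
[ 0.54298201 -0.1727633 ]
t 1.4 pos [ 0.5388 -0.1772  0.2017] q [-0.36  0.1   1.89 -0.    1.16  0.57] w 1.006 F [0.4 0.4 1.3] row [ 0.0061 -0.0011  0.1527] [-0.01  0.05  0.09]
```

Call:
jog_arm(deltas=[0.003, -0.001, 0.045, 0, 0, 0, 1, 0.006, -0.001, 0.09, 0, 0, 0, 1, 0.006, -0.001, 0.13, 0, 0, 0, 0.3, 0.006, -0.001, 0.153, 0, 0, 0, 0.0, 0.006, -0.001, 0.153, 0, 0, 0, 0.0, 0.006, -0.001, 0.153, 0, 0, 0, 0.0])

```text
time: 2.0
tool_pos: [0.5431, -0.1742, 0.0493]
tcp_rot: [2.986, 0.977, -0.0]
wrist_force: [0.6, -0.4, 0.3]
width: 0.502
grip_force: 0.0
```

```bash
python3 - <<'E'
from h import *
go((.5425,-.1732,.049),36.5)
E
```

```text
t 2.0 pos [ 0.5431 -0.1742  0.0493] q [-0.35  0.27  2.   -0.    0.87  0.58] w 0.502 F [ 0.6 -0.4  0.3] row [ 0.0001 -0.0012  0.0003] [ 0.    0.01 -0.28]
```

Call:
jog_arm(deltas=[0, -0.001, 0, 0, 0, 0, -1, 0, -0.001, 0, 0, 0, 0, -1, 0, -0.001, 0, 0, 0, 0, -1, 0, -0.001, 0, 0, 0, 0, -1, 0, -0.001, 0, 0, 0, 0, -1, 0, -0.001, 0, 0, 0, 0, -1], squeeze=100)

```text
time: 2.6
tool_pos: [0.5442, -0.1727, 0.0515]
tcp_rot: [2.982, 0.979, 0.004]
wrist_force: [-1.4, 0.6, 7.0]
width: 0.118
grip_force: 97.7
```

Call:
jog_arm(deltas=[0, 0, -0.01, 0, 0, 0, -1, 0, 0, -0.03, 0, 0, 0, -1, 0, 0, -0.06, 0, 0, 0, -1, 0, 0, -0.08, 0, 0, 0, -1, 0, 0, -0.08, 0, 0, 0, -1, 0, 0, -0.08, 0, 0, 0, -1])

```text
time: 3.2
tool_pos: [0.5424, -0.1719, 0.129]
tcp_rot: [2.985, 0.98, 0.0]
wrist_force: [-0.7, 0.4, -4.3]
width: 0.117
grip_force: 98.1
```

```bash
python3 - <<'E'
from h import *
import pickle
w=read_camera("wrist"); save(w,"w2"); pickle.dump(w,open("w2.pkl","wb"))
s=readout.read_state(); print(s["torque"].round(3))
go((.4395,.203,.129),7.5)
E
```

```text
[-0.139  0.221 -0.002]
t 3.25 pos [ 0.5416 -0.1716  0.1278] q [-0.35  0.17  1.95 -0.    1.02  0.59] w 0.117 F [-0.7 -0.9 -4.4] row [ 0.1398 -0.3623 -0.0007] [-0.08  0.09 28.84]
```

View pics/w2.png

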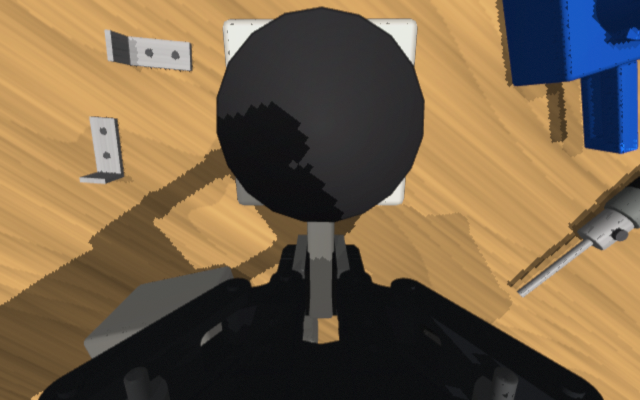

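The tub is lifted on its handle, with the cap centre at (320,115) and shoulder corners near (223,20), (416,20), (238,205) and (405,205). I'll check its tilt.

```bash
python3 - <<'E'
from h import *
import pickle
w=pickle.load(open("w2.pkl","rb"))
s=readout.read_state(); tcp=s["tool_pos"]
yw=np.radians(36.5); ex=np.array([np.cos(yw),np.sin(yw),0]); ey=np.array([-ex[1],ex[0],0])
for tilt in(-.1,0,.05,.1,.15,.2): # + = free end down
    c,sn=np.cos(tilt),np.sin(tilt); X=c*ex-sn*np.array([0,0,1]); Z=sn*ex+c*np.array([0,0,1])
    P=lambda x,y,z: np.round(proj(w,tcp+[0,0,.0]+X*(x+.07)+ey*y+Z*(z-.049)),0)
    print(tilt,*[P(a*.036,b*.036,.058) for a,b in((1,1),(1,-1),(-1,1),(-1,-1))],"cap",P(0,0,.094),"capfar",P(.029,0,.094),"near",P(-.029,0,.094),P(-.029,0,.063),"foot",P(-.036,.036,0))
E
```

```text
-0.1 [201.   5.] [428.   5.] [228. 210.] [404. 210.] cap [313. 143.] capfar [312.   9.] near [314. 242.] [316. 199.] foot [256. 168.]
0 [212.  10.] [418.  10.] [230. 205.] [402. 205.] cap [313. 122.] capfar [312.  -2.] near [314. 222.] [316. 192.] foot [258. 174.]
0.05 [217.  13.] [414.  13.] [231. 203.] [401. 203.] cap [314. 113.] capfar [313.  -5.] near [314. 213.] [316. 189.] foot [259. 177.]
0.1 [221.  17.] [410.  17.] [233. 201.] [400. 201.] cap [314. 106.] capfar [313.  -7.] near [314. 204.] [316. 187.] foot [260. 181.]
0.15 [226.  22.] [406.  21.] [234. 199.] [399. 199.] cap [314.  99.] capfar [314.  -7.] near [315. 195.] [316. 184.] foot [260. 184.]
0.2 [230.  26.] [402.  26.] [235. 198.] [398. 197.] cap [314.  94.] capfar [314.  -6.] near [315. 188.] [316. 182.] foot [261. 188.]
```

Call:
jog_arm(deltas=[0.006, -0.015, -0.005, 0, 0, 1.2, -1, 0.018, -0.047, -0.01, 0, 0, 3.7, -1, 0.034, -0.087, -0.01, 0, 0, 7, -1, 0.05, -0.13, -0.01, 0, 0, 10.3, -1, 0.066, -0.171, -0.01, 0, 0, 13.6, -1, 0.082, -0.212, -0.01, 0, 0, 17, -1, 0.098, -0.253, -0.01, 0, 0, 20, -1, 0.11, -0.285, -0.01, 0, 0, 22.5, -1])

```text
time: 4.05
tool_pos: [0.4596, 0.1245, 0.1368]
tcp_rot: [-3.119, -0.376, 0.007]
wrist_force: [-0.1, 1.2, -3.2]
width: 0.119
grip_force: 98.1
```

```bash
python3 - <<'E'
from h import *
import pickle
t,s0=[pickle.load(open(n+"0.pkl","rb")) for n in("top","scene")]
im=t["color"]; x0,y0=205,182; roi=im[y0:252,x0:275]
hsv=cv2.cvtColor(roi,cv2.COLOR_BGR2HSV)
big=cv2.resize(roi,None,fx=8,fy=8,interpolation=cv2.INTER_CUBIC)
sc=s0["color"][160:220,330:410]; big2=cv2.resize(sc,(640,480),interpolation=cv2.INTER_CUBIC)
cv2.imwrite("pics/fr.png",np.hstack([cv2.resize(big,(400,400)),cv2.resize(big2,(400,400))]))
go((.4395,.203,.138),7.5)
E
```

```text
t 4.05 pos [0.4596 0.1245 0.1368] q [ 0.21 -0.01  2.13  0.    1.03  1.54] w 0.119 F [-0.1  1.2 -3.2] row [-0.0009 -0.081  -0.0012] [-0.04  0.25  6.25]
```

View pics/fr.png

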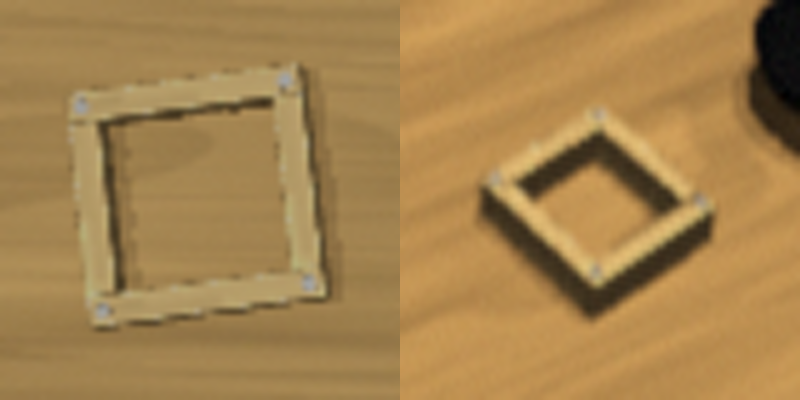

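The enlarged crop shows the frame's four corner screws clearly in both views: left (81,105), (287,80), (310,284), (103,312); right (702,203), (597,272), (495,178), (600,115).

```bash
python3 - <<'E'
from h import *
import pickle
t,s0=[pickle.load(open(n+"0.pkl","rb")) for n in("top","scene")]
A=[(81,105),(287,80),(310,284),(103,312)]; B=[(302,203),(197,272),(95,178),(200,115)]
pt=lambda u,v:(205+(u+.5)/5.714-.5,182+(v+.5)/5.714-.5)
ps=lambda u,v:(330+(u+.5)/5-.5,160+(v+.5)/6.667-.5)
T=np.array([tri([(t,*pt(*a)),(s0,*ps(*b))]) for a,b in zip(A,B)]); print(T.round(4),T.mean(0))
Z=np.array([at_z(t,*pt(*a),.022) for a in A]); print(Z.mean(0),np.array([at_z(s0,*ps(*a),.022) for a in B]).mean(0))
O=np.array([at_z(t,*pt(*a),.022) for a in((70,98),(302,66),(327,293),(95,325))]); print(O.mean(0))
for Q in(T,Z,O): print([round(np.degrees(np.arctan2(*(Q[(i+1)%4]-Q[i])[1::-1]))%90,1) for i in range(4)])
E
```

```text
[[0.5529 0.2693 0.02  ]
 [0.5665 0.1757 0.0205]
 [0.4728 0.1614 0.0206]
 [0.4585 0.2552 0.0196]] [0.51266262 0.21539835 0.02017277]
[0.51164975 0.21358982 0.022     ] [0.51520657 0.21542026 0.022     ]
[0.5116236  0.21209608 0.022     ]
[np.float64(8.3), np.float64(8.6), np.float64(8.6), np.float64(8.5)]
[np.float64(8.0), np.float64(8.4), np.float64(8.7), np.float64(8.7)]
[np.float64(9.0), np.float64(8.2), np.float64(8.8), np.float64(8.9)]
```

```bash
python3 -c "
from h import *
go((.4453,.2044,.105),8.5)"
```

```text
t 4.05 pos [0.4596 0.1245 0.1368] q [ 0.21 -0.01  2.13  0.    1.03  1.54] w 0.119 F [-0.1  1.2 -3.2] row [ 0.0052 -0.081   0.0318] [-0.04  0.25  5.25]
```

Call:
jog_arm(deltas=[0.001, -0.02, 0.005, 0, 0, 1.5, -1, 0.003, -0.04, 0.015, 0, 0, 3, -1, 0.004, -0.058, 0.025, 0, 0, 4, -1, 0.004, -0.062, 0.032, 0, 0, 4.3, -1, 0.004, -0.062, 0.032, 0, 0, 4.3, -1, 0.004, -0.062, 0.032, 0, 0, 4.3, -1])

```text
time: 4.65
tool_pos: [0.4507, 0.1831, 0.1059]
tcp_rot: [3.13, 0.261, -0.004]
wrist_force: [-0.6, -0.2, -4.6]
width: 0.117
grip_force: 98.1
```

```bash
python3 - <<'E'
from h import *
import pickle
go((.4453,.2044,.105),8.5)
C={}
for n in("top","scene","wrist"):
    C[n]=read_camera(n)
pickle.dump(C,open("C3.pkl","wb"))
a=C["top"]["color"][150:250,190:290]; b=C["scene"]["color"][120:220,320:420]
cv2.imwrite("pics/v3.png",np.hstack([cv2.resize(a,(400,400),interpolation=2),cv2.resize(b,(400,400),interpolation=2)]))
E
```

```text
t 4.65 pos [0.4507 0.1831 0.1059] q [ 0.33  0.05  2.14 -0.    0.96  1.74] w 0.117 F [-0.6 -0.2 -4.6] row [-0.0018 -0.0219  0.0009] [0.04 0.13 1.05]
```

View pics/v3.png

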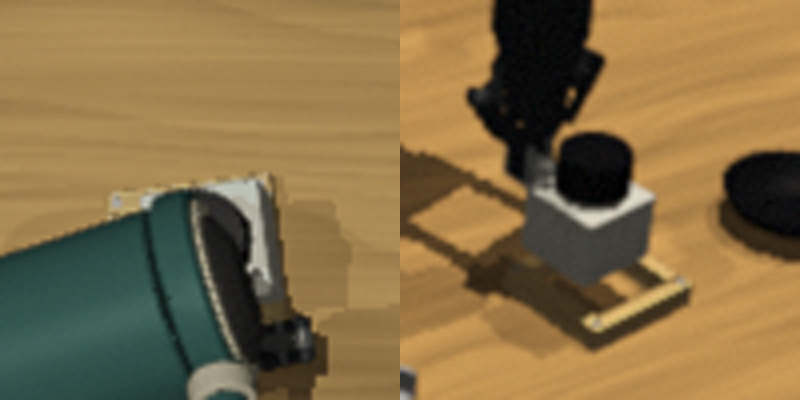

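The scene view shows the tub held level just short of the frame (offset about 2 cm in y), with the cap top at crop (596,147). I'll shift it over and check numerically against the camera.

Call:
jog_arm(deltas=[-0.001, -0.012, 0.005, 0, 0, 0.5, -1, -0.002, -0.022, 0.015, 0, 0, 1, -1, -0.002, -0.022, 0.015, 0, 0, 1, -1, -0.002, -0.022, 0.015, 0, 0, 1, -1, -0.002, -0.022, 0.015, 0, 0, 1, -1])

```text
time: 5.3
tool_pos: [0.446, 0.205, 0.092]
tcp_rot: [3.133, 0.234, 0.0]
wrist_force: [-0.8, -0.7, -4.3]
width: 0.119
grip_force: 98.3
```

```bash
python3 - <<'E'
from h import *
go((.4453,.2044,.090),8.5)
s=read_camera("scene"); w=read_camera("wrist"); save(s,"s4")
st=readout.read_state(); M=R.from_rotvec(st["tcp_rot"]).as_matrix(); p=st["tool_pos"]
ex=M[:,0]; ey=-M[:,1]; ax=p+.0685*ex; up=np.array([0,0,1])
# overlays: predicted tub edges (red), predicted recess at z=0.022 (green)
V={}
for n,c in(("s",s),("w",w)):
    im=cv2.resize(c["color"],None,fx=4,fy=4,interpolation=cv2.INTER_CUBIC)
    P=lambda q:tuple(int(4*k+1.5) for k in proj(c,q))
    z0=p[2]-.049-ax[2]
    for z in(0,.058):
        q=[ax+a*.036*ex+b*.036*ey+(z0+z)*up for a,b in((1,1),(1,-1),(-1,-1),(-1,1))]
        cv2.polylines(im,[np.array([P(k) for k in q])],True,(0,0,255),1)
    q=[ax+.029*(np.cos(a)*ex+np.sin(a)*ey)+(z0+.094)*up for a in np.linspace(0,6.28,40)]
    cv2.polylines(im,[np.array([P(k) for k in q])],True,(0,0,255),1)
    y=np.radians(8.5); fx=np.array([np.cos(y),np.sin(y),0]); fy=np.array([-fx[1],fx[0],0])
    for h in(.04,.054):
        q=[np.array([.513,.2145,.022])+a*h*fx+b*h*fy for a,b in((1,1),(1,-1),(-1,-1),(-1,1))]
        cv2.polylines(im,[np.array([P(k) for k in q])],True,(0,255,0),1)
    V[n]=im
u,v=[int(4*k) for k in proj(s,ax)]
a=V["s"][v-250:v+250,u-200:u+200]; b=cv2.resize(V["w"],(400,250)) ; b=cv2.resize(V["w"][0:1200,600:1800],(400,400)); b=np.vstack([b,np.zeros((100,400,3),np.uint8)])
cv2.imwrite("pics/v4.png",np.hstack([a,b]))
E
```

```text
t 5.3 pos [0.446 0.205 0.092] q [ 0.38  0.07  2.14 -0.    0.93  1.8 ] w 0.119 F [-0.8 -0.7 -4.3] row [-0.0008  0.0005  0.002 ] [ 0.01 -0.01  0.05]
```

View pics/v4.png

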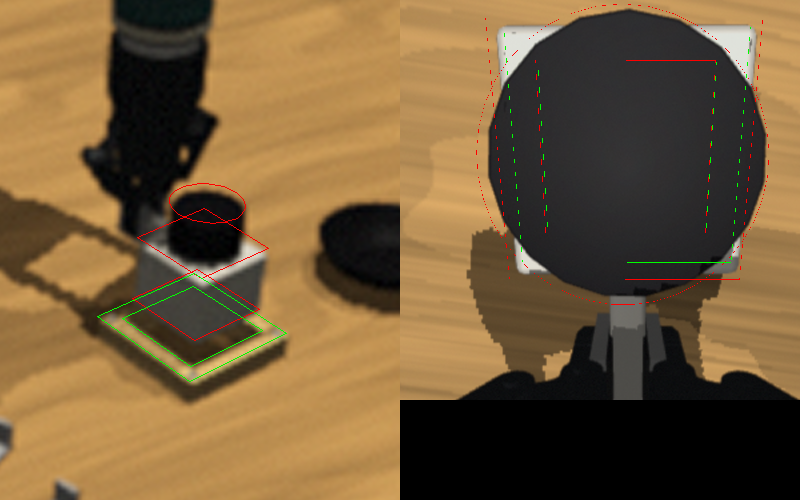

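The overlay shows the frame outline matching well. The tub is centred but drooping about 0.06 rad on its far side, since the cap sits roughly 4 mm lower than predicted. I'll pitch the tool about 3.5° to level it while lowering.

Call:
jog_arm(deltas=[-0.001, 0, 0, 0, 2, 0, -1, -0.001, 0, 0.004, 0, 3.5, 0, -1, -0.001, 0, 0.012, 0, 3.5, 0, -1, -0.001, 0, 0.02, 0, 3.5, 0, -1, -0.001, 0, 0.026, 0, 3.5, 0, -1, -0.001, 0, 0.031, 0, 3.5, 0, -1, -0.001, 0, 0.034, 0, 3.5, 0, -1, -0.001, 0, 0.034, 0, 3.5, 0, -1])

```text
time: 6.2
tool_pos: [0.4446, 0.205, 0.0572]
tcp_rot: [-3.127, -0.233, -0.093]
wrist_force: [0.2, 0.2, -4.0]
width: 0.117
grip_force: 98.3
```

Call:
jog_arm(deltas=[0, 0, 0.002, 0, 0, 0, -1, 0, 0, 0.004, 0, 0, 0, -1, 0, 0, 0.006, 0, 0, 0, -1, 0, 0, 0.0065, 0, 0, 0, -1, 0, 0, 0.0065, 0, 0, 0, -1])

```text
time: 6.7
tool_pos: [0.4452, 0.2051, 0.0513]
tcp_rot: [-3.127, -0.233, -0.095]
wrist_force: [0.3, 0.2, -4.2]
width: 0.115
grip_force: 98.3
```

Call:
jog_arm(deltas=[0, 0, 0.001, 0, 0, 0, -1, 0, 0, 0.002, 0, 0, 0, -1, 0, 0, 0.003, 0, 0, 0, -1, 0, 0, 0.003, 0, 0, 0, -1])

```text
time: 7.1
tool_pos: [0.4455, 0.2053, 0.0496]
tcp_rot: [-3.127, -0.233, -0.095]
wrist_force: [-5.6, -2.3, 6.6]
width: 0.115
grip_force: 100.0
```

Call:
jog_arm(deltas=[0, 0, 0, 0, 0, 0, 0.3, 0, 0, 0, 0, 0, 0, 0.4, 0, 0, 0, 0, 0, 0, 0.4, 0, 0, 0, 0, 0, 0, 0.4])

```text
time: 7.5
tool_pos: [0.446, 0.2053, 0.0487]
tcp_rot: [-3.127, -0.233, -0.097]
wrist_force: [0.7, 0.8, -0.1]
width: 0.7
grip_force: 0.0
```

Call:
jog_arm(deltas=[0, 0, -0.03, 0, 0, 0, 0.4, 0, 0, -0.07, 0, -3.5, 0, 0.4, 0, 0, -0.11, 0, -3.5, 0, 1, 0, 0, -0.14, 0, -3.5, 0, 1, 0, 0, -0.14, 0, -3.5, 0, 1])

```text
time: 8.0
tool_pos: [0.4406, 0.2054, 0.1938]
tcp_rot: [-3.13, -0.233, -0.016]
wrist_force: [0.6, 0.8, 1.1]
width: 0.995
grip_force: 0.0
```

```bash
python3 - <<'E'
from h import *
import pickle
go((.513,.2145,.19),8.5)
w=read_camera("wrist"); s=read_camera("scene"); pickle.dump((w,s),open("C5.pkl","wb"))
a=w["color"][0:360,120:520]; b=cv2.resize(s["color"][140:230,320:420],(400,360),interpolation=2)
cv2.imwrite("pics/v5.png",np.hstack([a,b]))
E
```

```text
t 8.0 pos [0.4406 0.2054 0.1938] q [ 0.38 -0.06  2.06 -0.    1.13  1.81] w 0.995 F [0.6 0.8 1.1] row [0.0729 0.0017 0.0045] [-0.14 -0.59  0.03]
```

View pics/v5.png

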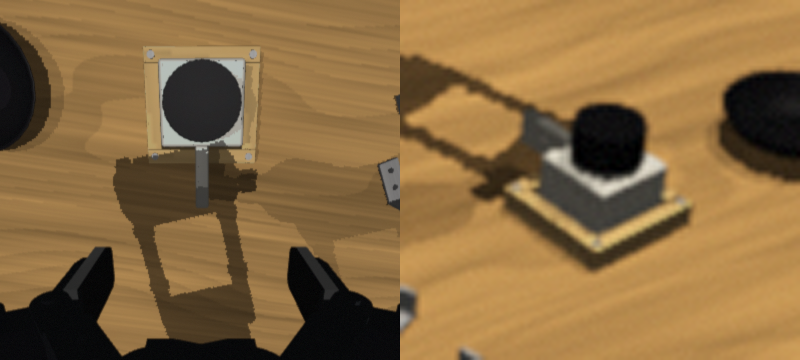

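The tub stands in the frame with its foot flush, and the wrist view puts the cap centre at (321,101). Next is the cap position.

```bash
python3 - <<'E'
from h import *
import pickle
w,s=pickle.load(open("C5.pkl","rb"))
print(at_z(w,321.5,101,.094),tri([(w,321.5,101),(s,320+209/4,140+116/4)]))
hs,he=at_z(w,322.5,152,.058),at_z(w,322,206,.058); print(np.degrees(np.arctan2(*(hs-he)[1::-1])))
c=at_z(w,321.5,101,.094); go((c[0],c[1],.12),8.5)
E
```

```text
[0.51741837 0.21543681 0.094     ] [0.51769039 0.21583542 0.09688834]
8.182184246444155
t 8.1 pos [0.4377 0.2042 0.189 ] q [ 0.38 -0.06  2.07 -0.    1.13  1.81] w 1.001 F [-1.1 -0.3 -0.1] row [0.0804 0.0007 0.0692] [-0.03 -0.14  0.03]
```

Call:
jog_arm(deltas=[0.04, 0, 0, 0, 0, 0, 1, 0.079, 0.001, 0.02, 0, 0, 0, 1, 0.079, 0.001, 0.05, 0, 0, 0, 1, 0.079, 0.001, 0.069, 0, 0, 0, 1, 0.079, 0.001, 0.069, 0, 0, 0, 1])

```text
time: 8.6
tool_pos: [0.5112, 0.213, 0.1131]
tcp_rot: [3.13, 0.233, -0.017]
wrist_force: [-0.7, -0.1, 0.2]
width: 1.001
grip_force: 0.0
```

```bash
python3 -c "
from h import *
go((.5167,.2155,.078),8.5)"
```

```text
t 8.6 pos [0.5112 0.213  0.1131] q [0.35 0.17 1.99 0.   1.   1.77] w 1.001 F [-0.7 -0.1  0.2] row [ 0.0062 -0.0017  0.0351] [0.13 0.64 0.02]
```

Call:
jog_arm(deltas=[0, 0, 0, 0, 0, 0, 1, 0, 0, 0, 0, 0, 0, 1])

```text
time: 8.8
tool_pos: [0.5156, 0.2149, 0.1198]
tcp_rot: [-3.133, -0.234, -0.001]
wrist_force: [-0.5, -0.8, 1.1]
width: 0.996
grip_force: 0.0
```

```bash
python3 -c "
from h import *
go((.5167,.2155,.078),8.5)"
```

```text
t 8.8 pos [0.5156 0.2149 0.1198] q [ 0.35  0.16  1.98 -0.    1.    1.77] w 0.996 F [-0.5 -0.8  1.1] row [ 0.0011 -0.0005  0.0418] [-0.01 -0.05  0.04]
```

Call:
jog_arm(deltas=[0.001, 0, 0.02, 0, 0, 0, 1, 0.001, 0, 0.035, 0, 0, 0, 1, 0.001, 0, 0.042, 0, 0, 0, 1, 0.001, 0, 0.042, 0, 0, 0, 1, 0.001, 0, 0.042, 0, 0, 0, -1, 0.001, 0, 0.042, 0, 0, 0, -1, 0.001, 0, 0.042, 0, 0, 0, -1, 0.001, 0, 0.042, 0, 0, 0, -1], squeeze=50)

```text
time: 9.6
tool_pos: [0.5171, 0.2156, 0.0783]
tcp_rot: [-3.132, -0.233, -0.003]
wrist_force: [-0.4, 2.9, 2.5]
width: 0.668
grip_force: 53.9
```

Call:
jog_arm(deltas=[0, 0, 0, 0, 0, 0, -1, 0, 0, 0, 0, 0, -4, -1, 0, 0, 0, 0, 0, -9, -1, 0, 0, 0, 0, 0, -15, -1, 0, 0, 0, 0, 0, -21, -1, 0, 0, 0, 0, 0, -27, -1, 0, 0, 0, 0, 0, -33, -1, 0, 0, 0, 0, 0, -39, -1], squeeze=80)

```text
time: 10.4
tool_pos: [0.5169, 0.215, 0.0784]
tcp_rot: [-2.873, -1.271, -0.002]
wrist_force: [-2.9, 0.4, 7.4]
width: 0.664
grip_force: 84.0
```

```bash
python3 -c "
from h import *
go((.5167,.2155,.078),94.5); print(readout.read_state()['torque'])"
```

```text
t 10.4 pos [0.5169 0.215  0.0784] q [0.35 0.21 2.01 0.   0.92 1.09] w 0.664 F [-2.9  0.4  7.4] row [ 0.0002 -0.0005  0.0004] [  0.05  -0.05 -46.77]
[ 0.12115309  0.33243521 -0.28171434]
```

Call:
jog_arm(deltas=[0, 0, 0, 0, 0, -6, -1, 0, 0, 0, 0, 0, -12, -1, 0, 0, 0, 0, 0, -18, -1, 0, 0, 0, 0, 0, -24, -1, 0, 0, 0, 0, 0, -30, -1, 0, 0, 0, 0, 0, -36, -1, 0, 0, 0, 0, 0, -42, -1, 0, 0, 0, 0, 0, -47, -1])

```text
time: 11.2
tool_pos: [0.5168, 0.2154, 0.0803]
tcp_rot: [2.128, 2.311, 0.002]
wrist_force: [-6.8, 0.1, 18.2]
width: 0.663
grip_force: 85.2
```

Call:
jog_arm(deltas=[0, 0, 0, 0, 0, 0, -1, 0, 0, 0, 0, 0, 0, -1])

```text
time: 11.4
tool_pos: [0.5169, 0.2153, 0.0802]
tcp_rot: [2.131, 2.308, 0.002]
wrist_force: [-7.1, -0.2, 17.7]
width: 0.662
grip_force: 85.2
```

```bash
python3 -c "
from h import *
go((.5167,.2155,.078),94.5); print(readout.read_state()['torque'])"
```

```text
t 11.4 pos [0.5169 0.2153 0.0802] q [0.35 0.21 2.   0.   0.92 0.27] w 0.662 F [-7.1 -0.2 17.7] row [ 0.0002 -0.0002  0.0022] [ 0.06 -0.03  0.06]
[-0.01666803  1.11811714  0.14554252]
```

The force is now +18 N upward with no resisting torque, so the threads have let go. Raising a little to check.

Call:
jog_arm(deltas=[0, 0, -0.002, 0, 0, 0, -1, 0, 0, -0.004, 0, 0, 0, -1, 0, 0, -0.007, 0, 0, 0, -1, 0, 0, -0.007, 0, 0, 0, -1])

```text
time: 11.8
tool_pos: [0.5163, 0.2145, 0.0841]
tcp_rot: [2.132, 2.307, -0.0]
wrist_force: [0.2, 1.2, -0.2]
width: 0.661
grip_force: 84.7
```

Call:
jog_arm(deltas=[0, 0, -0.004, 0, 0, 0, -1, 0, 0, -0.009, 0, 0, 0, -1, 0, 0, -0.014, 0, 0, 0, -1, 0, 0, -0.018, 0, 0, 0, -1, 0, 0, -0.019, 0, 0, 0, -1, 0, 0, -0.019, 0, 0, 0, -1, 0, 0, -0.019, 0, 0, 0, -1])

```text
time: 12.5
tool_pos: [0.5162, 0.2148, 0.1031]
tcp_rot: [-2.132, -2.307, 0.0]
wrist_force: [-0.8, 1.5, -0.2]
width: 0.659
grip_force: 84.7
```

```bash
python3 - <<'E'
from h import *
go((.5167,.2155,.103),94.5)
s=read_camera("scene"); cv2.imwrite("pics/v6.png",cv2.resize(s["color"][120:220,310:430],(720,600),interpolation=2))
E
```

```text
t 12.5 pos [0.5162 0.2148 0.1031] q [ 0.35  0.18  1.99 -0.    0.97  0.27] w 0.659 F [-0.8  1.5 -0.2] row [0.0007 0.0005 0.0001] [-0.01  0.    0.03]
```

View pics/v6.png

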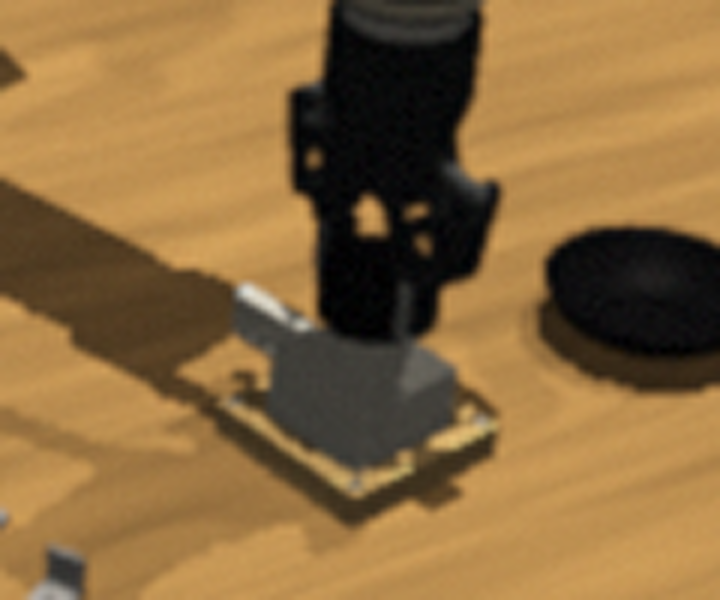

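The tub is still down in the frame with the cap held above it (around (375,310)). The wrist load is near zero, so the tub isn't being carried. Handing in.

```bash
python3 -c "
from h import *
print(finish_job())"
```

```text
the job is handed in; nothing more can be done
None
```

The job is handed in at about 12.5 s of the 54 s allowed: the tub stands in the frame, and the cap is unscrewed and held level about 2.5 cm above where it sat; the hand-in reported no verdict.

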